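Hang the drip rack on both sprung hooks

ROBOT

A 7-joint arm with a two-finger parallel gripper is mounted at the origin on a cart in front of the work surface, level with it; the furniture and walls round the work are solid. World frame = base frame: x ahead of the robot, y to its left, z up, the work surface at z = 0. Lengths are in m, angles in rad, forces in N, time in s.
With the tool pointing down it reaches from about 0.4 to 0.875 m from the base axis. Payload 19.3 kg.
Tool frame: the origin (TCP) lies midway between the tips of the shut fingers; the grasp point (between the pads) lies 19 mm behind it; z points along the fingers, y is the direction in which the jaws open and shut (so a half turn about z gives the same grasp; the last joint's range is limited). The gripper opens to 85 mm and grips with 20 to 120 N. Pads are 22 mm wide; open, the fingers measure 114 mm over their backs; the gripper's body (76 mm by 85 mm) begins 54 mm behind the grasp point. The pads swing forward as they close: fully open they stand 13 mm farther back than shut.
Start: joints at [1.265, 0.521, -0.036, 1.599, 0.021, 1.021, -0.113], TCP at [0.146, -0.608, 0.231] pointing down, gripper open.
Joint ranges: [-2.91, 2.91], [-0.3, 2.13], [-1.5, 1.42], [0.17, 2.43], [-1.26, 4.41], [0.16, 1.93], [-2.52, 2.52]. Speed limits (rad/s): [1.89, 1.89, 2.39, 2.39, 3.01, 3.01, 3.01].

INTERFACE

Orientations are given as [roll, pitch, yaw] about the fixed x, y, z axes, in that order (R = Rz(yaw) Ry(pitch) Rx(roll)).
In Python, from workcell import telemetry, cams, workorder gives the robot as it stands. The module is installed in compiled form; this text tells all that it offers.
- The arm moves only by the tool apply_moves, never from a script. Its argument "steps" is a list of rows, each a list of 4 numbers: the shift along the tool's x, y, z in cm, then the turn about the tool's z in rad. A call has exactly 10 rows; each row is the pose to reach, as a shift and turn from the pose commanded when the call began, along the tool's axes at that moment; what a row does not reach only later rows make up. A row lasts 1/12 s, in which the tool goes at most 41.7 mm and 7.16 degrees, less where a joint would pass 70% of its speed; a pose out of reach is approached as far as the arm can. A call with a gripper value outside its range is refused whole. "claw" is the closure, from 0 (fully open) to 1 (shut), set as the call begins (left out, the last holds). The fingers move at their own pace and stop on an object; "force" is the grip in N (left out, the last holds). Time passes only in rows, so rows that repeat a pose let the fingers close, or fill a call up. It gives the time, the measured TCP pose, the force and the opening at its end, in the units of the state.
- telemetry.observe(): the state, without advancing time (a new reading comes with each control period).
- cams.grab_frame(name): name is "side" or "top"; returns a dict with "color" (420x560x3 uint8, red, green, blue), "mtx" (3x3 intrinsics, pixels), "eye" and "orientation" of the camera in the world. Camera axes: x right, y down, z forward; pixel columns grow to the right and rows downward; lengths in m; the calibration is good to about 2 mm. A picture is of the moment at which its call begins. There is no depth.
- workorder.job_done(): hands the job in, once; it reports no verdict.
Trained networks look in the newest picture that a camera, given by its name, has taken for a name from the list of things; names that differ only in an ending like _2 or _b are one class to them, and where a whole thing is asked for, a point or a joint stands for the part that bears it (a point fixed in the world has none). Each returns a list of dicts, best first, with "score" (0 to 1); they miss things now and then, are a little off and sometimes report something else, mostly with a low value. They report only what shows in the picture. A call takes as long as a camera call.
- cams.find_in(camera, name): "box" ([left, top, width, height] in pixels, round what is visible of it).
- cams.pinpoint(camera, name): "uv" ([column, row] in pixels: a listed point, or the origin of a listed thing).
The state is a dict: "clock": time; "qpos": joint angles; "qd": joint speeds; "joint_efforts": joint torques, N m; "position": TCP position; "tool_rot": TCP orientation; "force": force on the tool from outside, world axes, zero at the start; "moment": the same for the moment, N m; "grip_width": finger opening in m.
Only numpy, scipy, OpenCV 4.12 (cv2) and the standard library are available. Lean on these libraries where they do the work, as an engineer would, in place of code of your own. Each camera call takes 0.05 s, during which the arm holds its last target. There are 200 camera calls.

TASK

Pick up the wire tube rack by the grip block on its cross rod, lay the rod into both hooks of the drip stand and press it down past the sprung rollers until both ends are fully home. Feel your way: keep the push on the stand below about 25 N, check that both ends are held before you let go, and leave the rack hanging upright and the other things on the worktop undisturbed.

Things in the scene. Friction and masses are not known exactly. Their poses are not given: they have to be found in the camera images.
- rack: Empty wire tube rack 55 (x) x 127 (y) x 85 mm high, slung under a steel cross rod; about 0.28 kg in all (varies), standing on the worktop. Origin: centre of its underside; z up, y along the rod, front and back alike. On the rod's middle stands a grey ribbed grip block, 24 (x) x 34 (y) mm, from 111 to 153 mm above the origin: take it there from above.
- rod_mid (a point): Centre of the rack's cross rod, 115 mm above the rack's origin. The rod is straight, 8 mm in diameter, 236 mm long (118 mm to either side along y), with black end caps 13 mm in diameter on its last 5 mm. When it hangs, the wire rack is below the rod, between the hooks: carry it in from the stand's front (-x), the rod above the hook tips, then lower it.
- stand: Drip stand fixed to the worktop: base plate 130 x 270 x 12 mm, two columns 215 mm high, crossbar with two hooks. Origin: on the worktop, straight below the line where the hung rod's centre lies; y runs along that line, +x points back to the columns (85 mm behind it), -x to the open front. The hooks are 16 mm wide, at y = +88 and -88 mm.
- lowest_home (a point): Point on the stand 140 mm above its origin: where the middle of the hung rod comes to lie if the crossbar is at its lowest. The crossbar is clamped 0 to 45 mm higher, differently each run; that is not measured and must be seen or felt. Each hook's front tip (inner face at x = -6 mm, flared forward at 45 degrees from 16 mm above home) ends 31 mm above home; bring the rod in from above.
- seat_l (a joint): Travel in m of the sprung button in the bottom of the hook at y = +88 mm: 0 up, 0.006 at the hard bottom, over 0.0045 only with the rod home (spring 0.7 to 2.8 N: the rack's weight alone does not do it). Behind the rod each hook has a sprung steel roller, 8 mm diameter, centre at x = +3.5 mm and 6 mm above home, which gives way toward +x.
- seat_r (a joint): The same button in the hook at y = -88 mm. Come straight down at x = -4 mm (-12 to +2 works: the flared tips guide the rod in; give way to side load). About 12 mm above home the rod meets the rollers; 8 to 20 N in all drives it past both, the buttons travel over the last 6 mm, then comes a hard bottom. The rollers close over the rod and hold it; a pull over 1 N may lift it 1 to 2 mm again.
- timer: Flat white digital timer 62 x 66 x 16 mm, bystander. Origin: centre of underside.
- beaker_50: Small glass beaker, 46 mm wide, 58 mm high, bystander. Origin: centre of underside.
- beaker_150: Larger glass beaker, 68 mm wide, 82 mm high, bystander. Origin: centre of underside.
- bottle_250: White bottle with blue cap, 69 mm wide, 145 mm high, bystander. Origin: centre of underside.
- petri_dish: Flat glass dish, 64 mm wide, 13 mm high, bystander. Origin: centre of underside.

How it is judged:
On the way, in this order (a step that is already met when the one before it is completed fails the run):
1. the rack is lifted clear of the worktop (height (world z) of rack above 0.03 m and contact force between rack and the fingers above 0.5 N), for 0.2 s.
2. both seat buttons are pressed home by the rod (value of joint each of seat_l, seat_r above 0.0045 m), for 0.2 s.
At the end, for the whole second after the job is handed in: The rack hangs on the stand, released and still (under 20 mm/s), both seat buttons pressed beyond 4.5 mm by the rod under the rollers, the rod's middle within 20 mm of the middle of the hook line, upright within 0.15 rad (all of step 2 and contact force between rack and stand above 0.5 N and horizontal distance between rod_mid and stand below 0.02 m and height (world z) of rack above 0.015 m and angle between rack's own z axis and vertical below 0.15 rad and linear speed of rack below 0.02 m/s); the robot touches nothing.
It fails at once if the contacts of the rack or the robot on the stand, from above and from the sides, add up to more than 40 N (contact force between any of rack, the arm, the fingers and stand above 40 N).
It fails at once if the lifted rack is let go before both ends are home (height (world z) of rack above 0.015 m and contact force between rack and the fingers below 0.05 N and value of joint any of seat_l, seat_r below 0.004 m).
It fails at once if a bystander is pushed more than 30 mm or tipped (distance of any of timer, beaker_50, beaker_150, bottle_250, petri_dish from where it was at the start of the episode above 0.03 m or angle between any of beaker_50, beaker_150, bottle_250's own z axis and vertical above 0.5 rad).
It also fails if it takes over 58 s, if anything falls off the work surface, if the arm or the gripper's body presses on something with over 40 N, if the wrist force passes 120 N, or if a joint passes its speed limit or range.

## Working session

There is one attempt and no reset: what is moved stays moved. The work goes in short steps, Python scripts to look and compute and a tool call to move; the robot and the scene stay as the last step left them, time stands still between calls to the robot, and variables do not carry over. Pictures are saved under pics/ and viewed, about 8 in all and at most 12, crops included, and the job is handed in when it is done.

Besides the shell and the picture viewer there is one more tool, called after "Emit:" as a command line: name --pt "numbers of a row" for each row, then --argument value for the rest. apply_moves: Moves the arm, as the interface text tells. Its arguments: {"type":"object","properties":{"steps":{"type":"array"},"claw":{"type":"number"},"force":{"type":"number"}},"required":["steps"]}

```bash
mkdir -p pics; python3 - <<'E'
from workcell import telemetry, cams
import cv2, numpy as np
s=telemetry.observe(); print({k:np.round(v,4).tolist() for k,v in s.items()})
for c in ("side","top"):
    f=cams.grab_frame(c); cv2.imwrite(f"pics/{c}0.png",f["color"][:,:,::-1])
    print(c,f["mtx"],f["eye"],f["orientation"])
    for n in ["rack","rod_mid","stand","lowest_home","seat_l","seat_r","timer","beaker_50","beaker_150","bottle_250","petri_dish"]:
        try: 
            p=cams.pinpoint(c,n); b=cams.find_in(c,n)
            print(n,[(np.round(q["uv"]).tolist(),round(q["score"],2)) for q in p[:2]],[(np.round(q["box"]).tolist(),round(q["score"],2)) for q in b[:1]])
        except Exception as e: print(n,e)
E
```

```text
{'clock': 0.0, 'qpos': [1.2647, 0.522, -0.0363, 1.6, 0.0212, 1.0211, -0.1128], 'qd': [-0.0012, -0.0014, 0.0023, -0.0007, 0.0024, -0.0013, -0.0003], 'joint_efforts': [-0.0005, -92.7103, 1.9791, -36.9927, 0.0178, 0.0082, 0.0], 'position': [0.1459, -0.6074, 0.2307], 'tool_rot': [-3.1405, 0.0001, 0.2359], 'force': [-0.9097, 1.1024, 0.1359], 'moment': [-0.0022, 0.0192, -0.0427], 'grip_width': 0.0854}
side [[471.19248984   0.         273.55718526]
 [  0.         471.19248984 207.98581611]
 [  0.           0.           1.        ]] [0.12340963 1.07909716 0.66581984] [-2.09112748 -0.00986121 -2.7245159 ]
rack [([300.0, 257.0], 0.86)] [([277.0, 195.0, 52.0, 79.0], 0.94)]
rod_mid [([302.0, 220.0], 0.76)] [([276.0, 195.0, 50.0, 78.0], 0.85)]
stand [([265.0, 216.0], 0.96)] [([200.0, 126.0, 86.0, 113.0], 0.68)]
lowest_home [([262.0, 171.0], 0.9)] [([200.0, 125.0, 85.0, 112.0], 0.55)]
seat_l it knows: beaker, bottle, lowest_home, petri_dish, rack, rod_mid, stand, timer
seat_r it knows: beaker, bottle, lowest_home, petri_dish, rack, rod_mid, stand, timer
timer [([346.0, 188.0], 0.85)] [([333.0, 182
[... 819 characters left out ...]

lowest_home [([332.0, 171.0], 0.92)] [([278.0, 118.0, 105.0, 72.0], 0.95)]
seat_l it knows: beaker, bottle, lowest_home, petri_dish, rack, rod_mid, stand, timer
seat_r it knows: beaker, bottle, lowest_home, petri_dish, rack, rod_mid, stand, timer
timer [([415.0, 245.0], 0.83)] [([401.0, 233.0, 28.0, 26.0], 0.83)]
beaker_50 [([213.0, 202.0], 0.7), ([415.0, 211.0], 0.65)] [([409.0, 194.0, 23.0, 22.0], 0.84)]
beaker_150 [([213.0, 202.0], 0.7), ([415.0, 211.0], 0.65)] [([409.0, 194.0, 23.0, 22.0], 0.84)]
bottle_250 [([165.0, 242.0], 0.72), ([276.0, 245.0], 0.42)] [([139.0, 226.0, 41.0, 31.0], 0.88)]
petri_dish [([210.0, 201.0], 0.61), ([365.0, 243.0], 0.56)] [([354.0, 230.0, 22.0, 22.0], 0.56)]
```

```bash
cat > h.py <<'E'
import numpy as np, cv2
from scipy.spatial.transform import Rotation as R
from scipy.optimize import least_squares
def P(f,X):
    c=R.from_euler('xyz',f["orientation"]).inv().apply(np.atleast_2d(X)-f["eye"]); k=f["mtx"]
    return np.c_[k[0,0]*c[:,0]/c[:,2]+k[0,2],k[1,1]*c[:,1]/c[:,2]+k[1,2]]
def ray(f,uv):
    d=R.from_euler('xyz',f["orientation"]).apply(np.linalg.inv(f["mtx"])@[uv[0],uv[1],1]); return np.array(f["eye"]),d
def atz(f,uv,z):
    e,d=ray(f,uv); return e+d*(z-e[2])/d[2]
def tri(obs):
    return least_squares(lambda X:np.concatenate([P(f,X)[0]-uv for f,uv in obs]),[.4,.1,.1])
E
python3 - <<'E'
from workcell import cams
from h import *
S=cams.grab_frame("side");T=cams.grab_frame("top")
for n,a,b in [("rack",(300,257),(276,244)),("rod_mid",(302,220),(273,244)),("stand",(265,216),(326,183)),("low",(262,171),(332,171))]:
    r=tri([(S,a),(T,b)]);print(n,r.x.round(4),r.fun.round(1))
for n,a in [("timer",(415,245)),("b213",(213,202)),("b415",(415,211)),("bot",(165,242)),("petri",(365,243))]: print(n,atz(T,a,0).round(3))
for n,f,x,y,w,h in [("side",S,180,90,200,150),("top",T,130,100,320,180)]:
    k=800//w if w<300 else 2.5
    cv2.imwrite(f"pics/{n}1.png",cv2.resize(f["color"][y:y+h,x:x+w,::-1],None,fx=k,fy=k,interpolation=cv2.INTER_CUBIC))
E
```

```text
rack [ 0.4344  0.1994 -0.0035] [ 0.6  0.1 -0.2 -0.6]
rod_mid [0.4286 0.2038 0.1045] [ 2.   0.3 -0.6 -2.1]
stand [ 0.5985  0.0555 -0.006 ] [-0.9 -0.2  0.3  0.9]
low [0.6012 0.0544 0.1297] [ 1.4  0.3 -0.4 -1.2]
timer [ 0.423 -0.175  0.   ]
b213 [0.553 0.373 0.   ]
b415 [ 0.515 -0.182  0.   ]
bot [ 0.443  0.504 -0.   ]
petri [ 0.431 -0.042  0.   ]
```

View pics/side1.png

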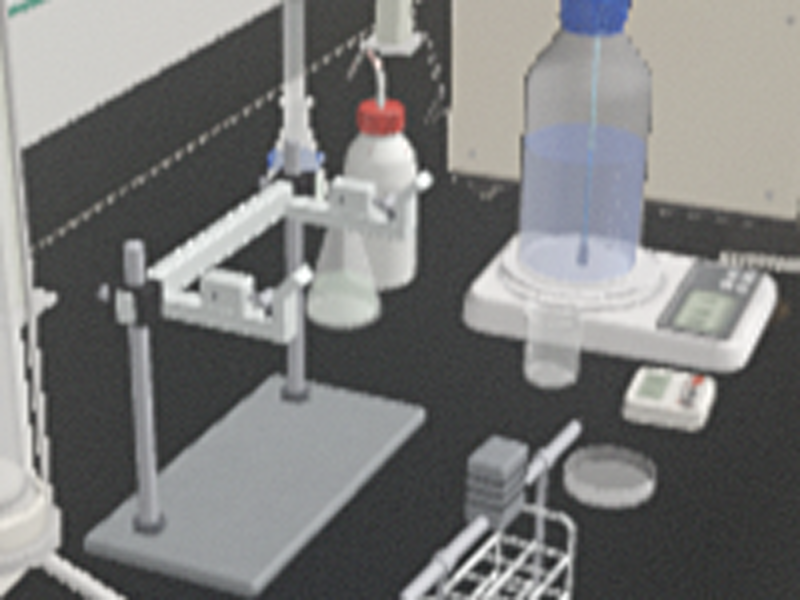

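View pics/top1.png

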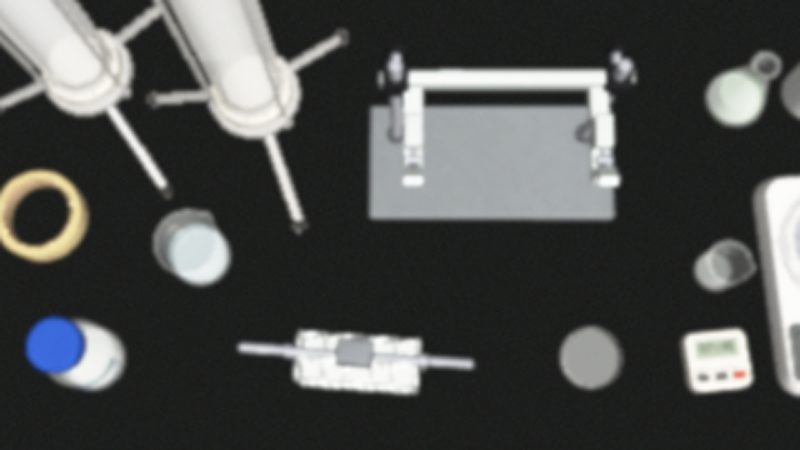

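Side view: stand left with its two hooks (tip ends at about (256,158) and (287,135) in full pixels), rack with grip block in front. The top view shows the rod ends at (225,239) and (319,246), and hook tips at (295,173) and (373,173).

```bash
python3 - <<'E'
from workcell import cams
from h import *
S=cams.grab_frame("side");T=cams.grab_frame("top")
a,b=atz(T,(225.2,239.2),.115),atz(T,(319.2,245.6),.115);print("rod ends",a.round(4),b.round(4),(a+b)/2,np.linalg.norm(a-b),"dir",np.arctan2(*(a-b)[:2][::-1]))
g=tri([(S,(304.5,200)),(T,(272,241))]);print("grip top",g.x,g.fun)
# side-view rod ends, crop coords
for n,s,t in [("tipL",(256,158),(295.2,173.2)),("tipR",(286.7,134.5),(373.2,173.2))]:
    r=tri([(S,s),(T,t)]);print(n,r.x.round(4),r.fun.round(1))
pl=[atz(T,(130+u/2.5,100+v/2.5),.012).round(4) for u,v in [(370,107),(614,107),(370,218),(614,218)]];print("plate",pl,np.mean(pl,0))
ps=[atz(S,(180+u/4,90+v/4),.012).round(4) for u,v in [(425,410),(88,545),(255,590),(278,375),(149,522),(295,392)]];print("plate side, cols",ps)
for n,f,x,y,w,h,k in [("side",S,190,125,110,80,7),("top",T,275,110,110,60,7),("sr",S,265,185,70,90,6)]:
    cv2.imwrite(f"pics/{n}2.png",cv2.resize(f["color"][y:y+h,x:x+w,::-1],None,fx=k,fy=k,interpolation=cv2.INTER_CUBIC))
E
python3 -c "
import cv2,numpy as np
a=cv2.imread('pics/side2.png');b=cv2.imread('pics/sr2.png')
print(a.shape,b.shape)"
```

```text
rod ends [0.4364 0.3186 0.115 ] [0.4166 0.0902 0.115 ] [0.42646411 0.20440439 0.115     ] 0.2291956145888526 dir 1.4843127853002018
grip top [0.42804168 0.20290113 0.15701748] [ 0.93195762  0.16034558 -0.28486914 -0.93778703]
tipL [0.5752 0.1461 0.2088] [ 1.   0.3 -0.3 -0.9]
tipR [ 0.5697 -0.0291  0.2088] [ 0.4  0.1 -0.1 -0.4]
plate [array([0.7164, 0.1884, 0.012 ]), array([ 0.7089, -0.0847,  0.012 ]), array([0.5878, 0.1905, 0.012 ]), array([ 0.5816, -0.0769,  0.012 ])] [0.648675 0.054325 0.012   ]
plate side, cols [array([ 0.583, -0.067,  0.012]), array([0.7102, 0.1993, 0.012 ]), array([0.5873, 0.2011, 0.012 ]), array([ 0.7071, -0.0723,  0.012 ]), array([0.6886, 0.1575, 0.012 ]), array([ 0.6829, -0.0524,  0.012 ])]
(560, 770, 3) (540, 420, 3)
```

View pics/side2.png

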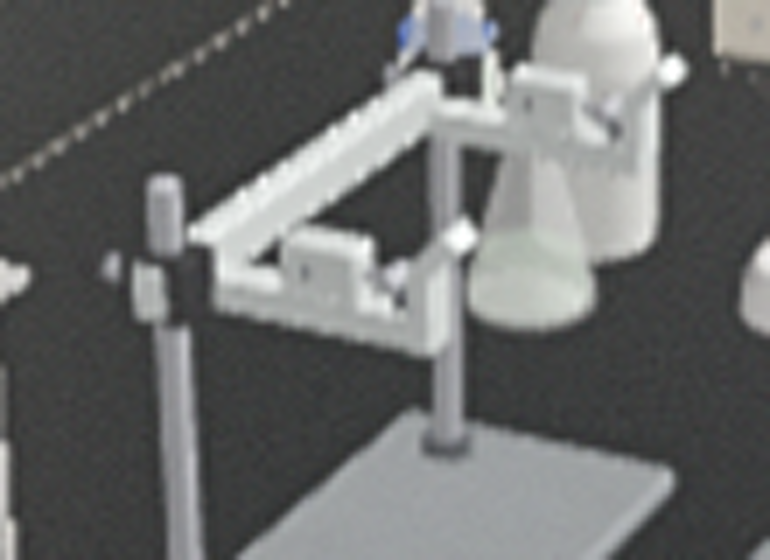

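View pics/top2.png

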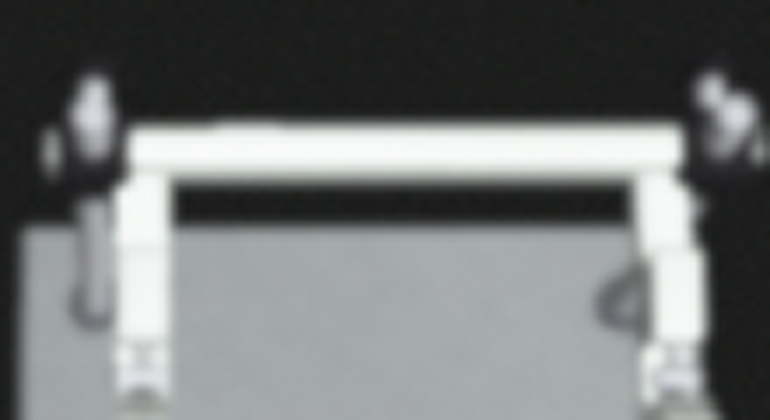

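Zoomed views: both hooks are seen clearly, with tips at about z=0.206, so home is about z=0.175. Next I check the route from the arm's start pose.

View pics/side0.png

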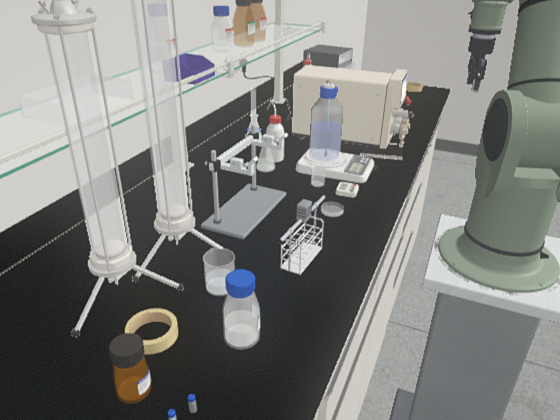

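View pics/top0.png

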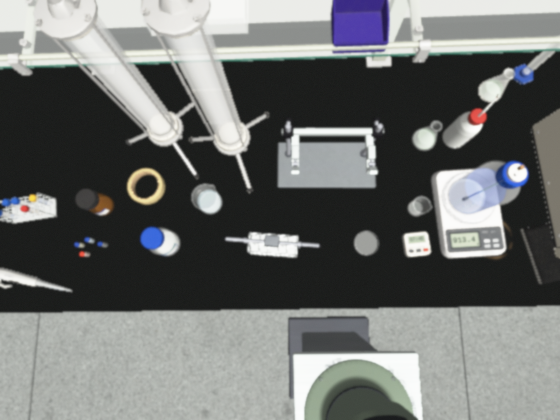

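Emit:
apply_moves --pt "1.7 -2.6 -1 0.032" --pt "3.4 -5.3 -2 0.064" --pt "5.2 -7.9 -3 0.096" --pt "6.9 -10.6 -4 0.128" --pt "8.6 -13.2 -5 0.16" --pt "10.3 -15.9 -6 0.192" --pt "12.1 -18.5 -7 0.224" --pt "14.4 -20.4 -7 0.256" --pt "16.8 -22.3 -7 0.29" --pt "19.2 -24.2 -7 0.322" --claw 0

```text
clock: 2.93
position: [0.2767, -0.3263, 0.3017]
tool_rot: [3.141, -0.001, -0.088]
force: [0.5, -1.1, 0.3]
grip_width: 0.0854
```

Emit:
apply_moves --pt "2.2 -2.7 0 0" --pt "4.5 -5.5 0 0" --pt "6.8 -8.2 0 0" --pt "9 -11 0 0" --pt "11.2 -13.7 0 0" --pt "11.3 -17.6 0 0" --pt "11.4 -21.6 0 0" --pt "11.4 -25.6 0 0" --pt "11.5 -29.5 0 0" --pt "11.5 -33.4 0 0"

```text
clock: 3.77
position: [0.4193, -0.0028, 0.3016]
tool_rot: [3.141, -0.001, -0.086]
force: [0.5, -1.0, 0.2]
grip_width: 0.0853
```

Emit:
apply_moves --pt "-0.1 -3 0 0" --pt "-0.3 -6 0 0" --pt "-0.4 -9 0 0" --pt "-0.5 -12 0 0" --pt "-0.6 -15 0 0" --pt "-0.8 -18 0 0" --pt "-0.9 -20.6 1 0" --pt "-0.9 -20.6 4 0" --pt "-0.9 -20.6 7 0" --pt "-0.9 -20.6 10 0"

```text
clock: 4.6
position: [0.4282, 0.2017, 0.2003]
tool_rot: [-3.141, -0.001, -0.086]
force: [1.2, -0.3, -0.7]
grip_width: 0.0855
```

```bash
python3 - <<'E'
from workcell import telemetry,cams
from h import *
s=telemetry.observe();print(s["position"],s["tool_rot"],s["force"],s["qpos"])
S=cams.grab_frame("side");T=cams.grab_frame("top")
for f,c in((S,"side"),(T,"top")):
    for n in("rack","rod_mid"):print(c,n,[(np.round(q["uv"],1),q["score"]) for q in cams.pinpoint(c,n)[:1]])
    print(P(f,[[.428,.2035,.153],[.428,.2035,.115]]))
a=cv2.resize(S["color"][130:290,240:360,::-1],None,fx=3.5,fy=3.5,interpolation=cv2.INTER_CUBIC)
b=cv2.resize(T["color"][170:290,210:330,::-1],None,fx=3,fy=3.5,interpolation=cv2.INTER_CUBIC)
b=cv2.copyMakeBorder(b,0,a.shape[0]-b.shape[0],0,0,cv2.BORDER_CONSTANT)
cv2.imwrite("pics/g.png",np.hstack([a,b]))
E
```

```text
[0.4281873  0.20173419 0.2002861 ] [-3.14096619e+00 -6.49584190e-04 -8.55594800e-02] [ 1.19896366 -0.32092388 -0.68698565] [-0.12289158  0.36561025 -0.55329404  1.99982451  0.25448392  0.84227145
 -2.4737601 ]
side rack [(array([300.1, 258.7]), 0.69)]
side rod_mid [(array([303.4, 217. ]), 0.63)]
[[305.27770925 201.84969155]
 [304.55659912 216.39696384]]
top rack []
top rod_mid [(array([324.3, 185.3]), 0.43)]
[[271.54203522 240.24996091]
 [272.30209243 241.74291115]]
```

View pics/g.png

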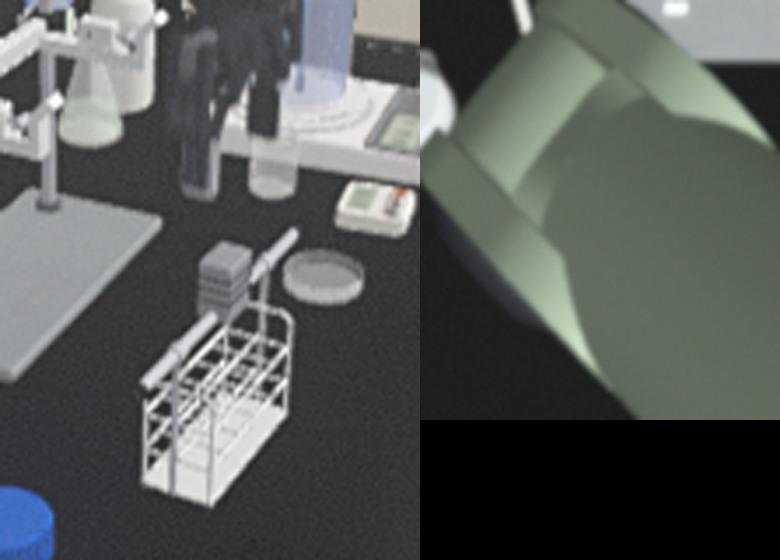

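The side view shows the open fingers above the block (top at about (304,202), as predicted). Joint 7 is close to its limit, so I turn the tool a half turn for the same grasp.

Emit:
apply_moves --pt "0 0 0 -0.12" --pt "0 0 0 -0.24" --pt "0 0 0 -0.36" --pt "0 0 0 -0.48" --pt "0 0 0 -0.6" --pt "0 0 0 -0.72" --pt "0 0 0 -0.84" --pt "0 0 0 -0.96" --pt "0 0 0 -1.08" --pt "0 0 0 -1.2"

```text
clock: 5.73
position: [0.4291, 0.2013, 0.2031]
tool_rot: [3.139, -0.001, 1.119]
force: [0.2, 0.3, 0.5]
grip_width: 0.0852
```

Emit:
apply_moves --pt "0 0 0 -0.12" --pt "0 0 0 -0.24" --pt "0 0 0 -0.36" --pt "0 0 0 -0.48" --pt "0 0 0 -0.6" --pt "0 0 0 -0.72" --pt "0 0 0 -0.84" --pt "0 0 0 -0.96" --pt "0 0 0 -1.08" --pt "0 0 0 -1.2"

```text
clock: 6.57
position: [0.4292, 0.2011, 0.203]
tool_rot: [3.14, 0.002, 2.318]
force: [-0.1, -0.2, 0.1]
grip_width: 0.0856
```

Emit:
apply_moves --pt "0 0 0 -0.12" --pt "0 0 0 -0.24" --pt "0 0 0 -0.36" --pt "0 0 0 -0.48" --pt "0 0 0 -0.6" --pt "0 0 0 -0.7" --pt "0 0 0 -0.742" --pt "0 0 0 -0.742" --pt "0 0 0 -0.742" --pt "0 0 0 -0.742"

```text
clock: 7.4
position: [0.4287, 0.2011, 0.202]
tool_rot: [-3.141, 0.001, 3.053]
force: [-0.3, 1.7, 0.3]
grip_width: 0.0851
```

```bash
python3 -c "
from workcell import telemetry
s=telemetry.observe();print(s['clock'],s['position'],s['tool_rot'],s['force'],s['qpos'])"
```

```text
7.4 [0.42872052 0.20114631 0.20200472] [-3.14136066e+00  1.28080060e-03  3.05309230e+00] [-0.34979912  1.66163059  0.30323951] [ 0.36607208  0.63663345 -1.30196385  1.97767682  0.70472903  1.08908995
  0.2327249 ]
```

Emit:
apply_moves --pt "0 0.2 1 0" --pt "0 0.2 2 0" --pt "0 0.2 3 0" --pt "0 0.2 4 0" --pt "0 0.2 5 0" --pt "0 0.2 6 0" --pt "0 0.2 6.8 0" --pt "0 0.2 7.5 0" --pt "0 0.2 7.5 0" --pt "0 0.2 7.5 0"

```text
clock: 8.23
position: [0.4283, 0.2034, 0.1261]
tool_rot: [3.142, -0.0, 3.056]
force: [0.3, -0.6, -0.1]
grip_width: 0.0855
```

Emit:
apply_moves --pt "0 0 0 0" --pt "0 0 0 0" --pt "0 0 0 0" --pt "0 0 0 0" --pt "0 0 0 0" --pt "0 0 0 0" --pt "0 0 0 0" --pt "0 0 0 0" --pt "0 0 0 0" --pt "0 0 0 0" --claw 1 --force 60

```text
clock: 9.07
position: [0.4287, 0.2037, 0.1266]
tool_rot: [3.141, 0.001, 3.056]
force: [0.7, 2.0, 6.5]
grip_width: 0.033
```

Emit:
apply_moves --pt "0 0 -0.5 0" --pt "0 0 -1.5 0" --pt "0 0 -3 0" --pt "0 0 -4.5 0" --pt "0 0 -6 0" --pt "0 0 -7.5 0" --pt "0 0 -9 0" --pt "0 0 -10.5 0" --pt "0 0 -11.5 0" --pt "0 0 -12.5 0"

```text
clock: 9.9
position: [0.4284, 0.2032, 0.2524]
tool_rot: [-3.141, 0.0, 3.056]
force: [0.5, -0.3, -2.5]
grip_width: 0.0326
```

```bash
python3 - <<'E'
from workcell import telemetry,cams
from h import *
S=cams.grab_frame("side");s=telemetry.observe();print(s["clock"],s["position"],s["tool_rot"],s["force"],s["moment"],s["grip_width"],s["qpos"])
p=np.array(s["position"])-[0,0,.0116]
u=np.array([np.sin(.0855),np.cos(.0855),0])
print(P(S,[p,p+.118*u,p-.118*u,p-[0,0,.115]]))
for n in("rack","rod_mid"):print(n,[(np.round(q["uv"],1),q["score"]) for q in cams.pinpoint("side",n)[:1]])
cv2.imwrite("pics/l.png",cv2.resize(S["color"][100:260,180:360,::-1],None,fx=4,fy=3.7,interpolation=cv2.INTER_CUBIC))
E
```

```text
9.95 [0.42878389 0.20369347 0.25369712] [3.14086994e+00 1.43107617e-03 3.05569607e+00] [1.25224011 0.79041969 0.36396636] [ 0.14986683 -0.04425312  0.00198178] 0.033003962604179905 [ 0.41622267  0.57880192 -1.36976321  1.91491662  0.62100597  1.17421015
  0.30037546]
[[306.70017462 165.58232518]
 [280.91114979 187.44988859]
 [328.27978472 147.28409578]
 [304.42983552 211.78743724]]
rack [(array([304.9, 216.3]), 0.87)]
rod_mid [(array([305.8, 166.9]), 0.58)]
```

View pics/l.png

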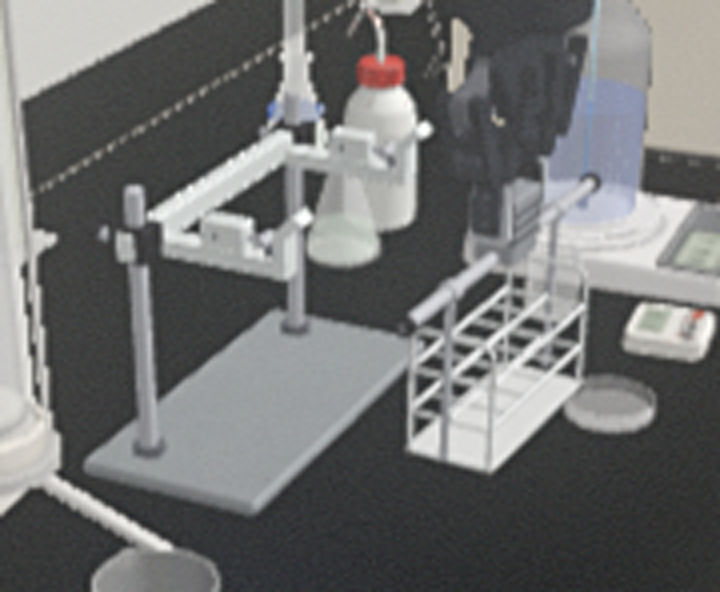

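Emit:
apply_moves --pt "-0.6 -1.4 0 -0.01" --pt "-1.5 -3.5 0 -0.02" --pt "-2.5 -5.7 0 -0.03" --pt "-3.6 -8.2 0 -0.04" --pt "-4.7 -10.6 0 -0.05" --pt "-5.7 -12.9 0 -0.058" --pt "-6.3 -14.2 0 -0.058" --pt "-7.2 -14.1 0 -0.058" --pt "-8.4 -14 0 -0.058" --pt "-9.6 -13.9 0 -0.058"

```text
clock: 10.88
position: [0.5125, 0.0565, 0.2506]
tool_rot: [-3.141, -0.001, 3.113]
force: [0.5, -0.2, -2.1]
grip_width: 0.033
```

Emit:
apply_moves --pt "-1.2 0.0 0 0" --pt "-2.4 0 0 0" --pt "-3.6 0.0 0 0" --pt "-4.8 0.0 0 0" --pt "-6 0 0 0" --pt "-7 0 0 0" --pt "-7.8 0 0 0" --pt "-8.3 0 0 0" --pt "-8.3 0 0 0" --pt "-8.3 0 0 0"

```text
clock: 11.72
position: [0.5948, 0.0546, 0.251]
tool_rot: [3.141, -0.001, 3.114]
force: [-0.0, 0.1, -2.7]
grip_width: 0.0331
```

```bash
python3 - <<'E'
from workcell import telemetry,cams
from h import *
S=cams.grab_frame("side");s=telemetry.observe();print(s["clock"],s["position"],s["tool_rot"],s["force"],s["moment"],s["grip_width"],s["qpos"])
p=np.array(s["position"])-[0,0,.0116]
u=np.array([np.sin(.027),np.cos(.027),0])
print(P(S,[p,p+.118*u,p-.118*u,p-[0,0,.115]]))
for n in("rack","rod_mid"):print(n,[(np.round(q["uv"],1),q["score"]) for q in cams.pinpoint("side",n)[:1]])
cv2.imwrite("pics/m.png",cv2.resize(S["color"][90:200,190:320,::-1],None,fx=6,fy=5.4,interpolation=cv2.INTER_CUBIC))
E
```

```text
11.7667 [0.59467971 0.05453955 0.25116889] [-3.14149855e+00 -3.86715847e-04  3.11430688e+00] [-0.8983642  -0.15693225 -1.94711244] [-0.00847903  0.0381648  -0.00456111] 0.03307813017795451 [ 0.57519508  0.76462597 -1.27250513  1.61429996  0.74848827  1.33427733
  0.73606489]
[[265.62511246 132.3961862 ]
 [243.19143635 148.56897377]
 [284.81678348 118.56061074]
 [265.5602946  173.5497791 ]]
rack [(array([267.2, 174.9]), 0.66)]
rod_mid [(array([346.5, 188.9]), 0.43)]
```

View pics/m.png

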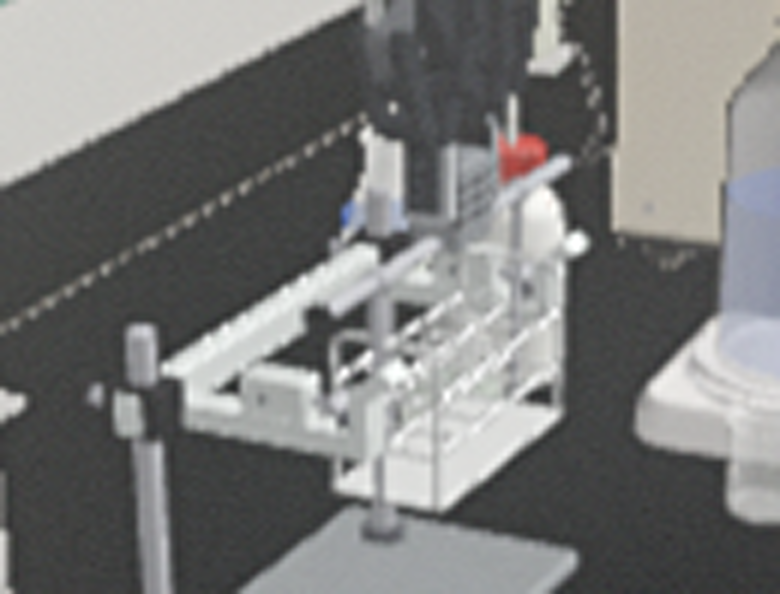

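The side view shows the rod over both hooks, with its near end cap at about (243,149), matching the prediction. I lower it next, watching the forces.

Emit:
apply_moves --pt "0 0 0.5 0" --pt "0 0 1 0" --pt "0 0 1.4 0" --pt "0 0 1.8 0" --pt "0 0 2.1 0" --pt "0 0 2.4 0" --pt "0 0 2.7 0" --pt "0 0 3 0" --pt "0 0 3.2 0" --pt "0 0 3.2 0"

```text
clock: 12.7
position: [0.595, 0.0542, 0.2189]
tool_rot: [-3.142, -0.0, 3.114]
force: [-0.1, 0.0, -3.0]
grip_width: 0.0332
```

Emit:
apply_moves --pt "0 0 0.1 0" --pt "0 0 0.2 0" --pt "0 0 0.3 0" --pt "0 0 0.4 0" --pt "0 0 0.5 0" --pt "0 0 0.6 0" --pt "0 0 0.7 0" --pt "0 0 0.8 0" --pt "0 0 0.8 0" --pt "0 0 0.8 0"

```text
clock: 13.53
position: [0.5953, 0.0543, 0.2113]
tool_rot: [3.142, 0.0, 3.114]
force: [1.3, -0.3, -2.9]
grip_width: 0.033
```

Emit:
apply_moves --pt "0 0 0.1 0" --pt "0 0 0.1 0" --pt "0 0 0.2 0" --pt "0 0 0.2 0" --pt "0 0 0.3 0" --pt "0 0 0.3 0" --pt "0 0 0.4 0" --pt "0 0 0.4 0" --pt "0 0 0.4 0" --pt "0 0 0.4 0"

```text
clock: 14.37
position: [0.5955, 0.0543, 0.2073]
tool_rot: [3.141, 0.001, 3.114]
force: [6.1, -0.5, -2.7]
grip_width: 0.0329
```

Emit:
apply_moves --pt "0 0 0.05 0" --pt "0 0 0.1 0" --pt "0 0 0.15 0" --pt "0 0 0.2 0" --pt "0 0 0.25 0" --pt "0 0 0.3 0" --pt "0 0 0.3 0" --pt "0 0 0.3 0" --pt "0 0 0.3 0" --pt "0 0 0.3 0"

```text
clock: 15.2
position: [0.5955, 0.0543, 0.2047]
tool_rot: [-3.142, 0.001, 3.114]
force: [4.4, -0.5, 4.9]
grip_width: 0.0331
```

Emit:
apply_moves --pt "-0.05 0 0 0" --pt "-0.1 0 0 0" --pt "-0.15 0 0 0" --pt "-0.2 0 0 0" --pt "-0.2 0 0 0" --pt "-0.2 0 0 0" --pt "-0.2 0 0 0" --pt "-0.2 0 0 0" --pt "-0.2 0 0 0" --pt "-0.2 0 0 0"

```text
clock: 16.03
position: [0.596, 0.0543, 0.2042]
tool_rot: [-3.141, -0.002, 3.114]
force: [-5.9, -1.4, 7.9]
grip_width: 0.0331
```

```bash
python3 -c "
from workcell import telemetry
s=telemetry.observe();print(s['clock'],s['position'],s['tool_rot'],s['force'],s['moment'])"
```

```text
16.0333 [0.59603124 0.05426666 0.20420468] [-3.14112040e+00 -2.33414618e-03  3.11390431e+00] [-5.87786193 -1.43147185  7.87368217] [-0.33635664  1.31705841  0.08436341]
```

Emit:
apply_moves --pt "0.05 0 0 0" --pt "0.1 0 0.0 0" --pt "0.1 0 0.05 0" --pt "0.1 0 0.05 0" --pt "0.1 0 0.1 0" --pt "0.1 0 0.1 0" --pt "0.1 0 0.1 0" --pt "0.1 0 0.1 0" --pt "0.1 0 0.1 0" --pt "0.1 0 0.1 0"

```text
clock: 16.87
position: [0.5957, 0.0546, 0.2035]
tool_rot: [3.141, -0.001, 3.114]
force: [-2.5, 0.2, 6.6]
grip_width: 0.0327
```

```bash
cat > st.py <<'E'
from workcell import telemetry
import numpy as np
s=telemetry.observe()
for k in('clock','position','tool_rot','force','moment','grip_width'):print(k,np.round(s[k],4))
E
python3 st.py
```

```text
clock 16.8667
position [0.5957 0.0546 0.2035]
tool_rot [ 3.1413e+00 -7.0000e-04  3.1141e+00]
force [-2.5332  0.1976  6.6335]
moment [-0.0058  0.611   0.3732]
grip_width 0.0327
```

Emit:
apply_moves --pt "0.05 0 0.02 0" --pt "0.05 0 0.04 0" --pt "0.05 0 0.06 0" --pt "0.05 0 0.08 0" --pt "0.05 0 0.1 0" --pt "0.05 0 0.12 0" --pt "0.05 0 0.15 0" --pt "0.05 0 0.15 0" --pt "0.05 0 0.15 0" --pt "0.05 0 0.15 0"

```text
clock: 17.7
position: [0.5956, 0.0546, 0.202]
tool_rot: [3.141, 0.0, 3.114]
force: [1.3, 0.0, 6.0]
grip_width: 0.0333
```

Emit:
apply_moves --pt "0 0 0.02 0" --pt "0 0 0.04 0" --pt "0 0 0.06 0" --pt "0 0 0.08 0" --pt "0 0 0.1 0" --pt "0 0 0.12 0" --pt "0 0 0.15 0" --pt "0 0 0.15 0" --pt "0 0 0.15 0" --pt "0 0 0.15 0"

```text
clock: 18.53
position: [0.5956, 0.0544, 0.2003]
tool_rot: [3.141, -0.0, 3.114]
force: [-0.1, 2.5, 4.2]
grip_width: 0.0331
```

Emit:
apply_moves --pt "0 0 0.02 0" --pt "0 0 0.05 0" --pt "0 0 0.07 0" --pt "0 0 0.1 0" --pt "0 0 0.12 0" --pt "0 0 0.15 0" --pt "0 0 0.17 0" --pt "0 0 0.2 0" --pt "0 0 0.2 0" --pt "0 0 0.2 0"

```text
clock: 19.37
position: [0.5956, 0.0542, 0.1982]
tool_rot: [-3.141, -0.0, 3.114]
force: [0.3, 0.1, 1.9]
grip_width: 0.033
```

Emit:
apply_moves --pt "0 0 0.02 0" --pt "0 0 0.05 0" --pt "0 0 0.07 0" --pt "0 0 0.1 0" --pt "0 0 0.12 0" --pt "0 0 0.15 0" --pt "0 0 0.17 0" --pt "0 0 0.2 0" --pt "0 0 0.2 0" --pt "0 0 0.2 0"

```text
clock: 20.2
position: [0.5956, 0.0542, 0.1962]
tool_rot: [-3.142, -0.0, 3.114]
force: [-0.1, -0.4, 1.4]
grip_width: 0.033
```

```bash
python3 st.py
```

```text
clock 20.2
position [0.5956 0.0542 0.1962]
tool_rot [-3.1415e+00 -2.0000e-04  3.1137e+00]
force [-0.1093 -0.4207  1.3735]
moment [-0.1871  0.0611  0.4521]
grip_width 0.033
```

Emit:
apply_moves --pt "0 0 0.02 0" --pt "0 0 0.05 0" --pt "0 0 0.07 0" --pt "0 0 0.1 0" --pt "0 0 0.12 0" --pt "0 0 0.15 0" --pt "0 0 0.17 0" --pt "0 0 0.2 0" --pt "0 0 0.2 0" --pt "0 0 0.2 0"

```text
clock: 21.03
position: [0.5956, 0.0542, 0.1942]
tool_rot: [3.142, -0.0, 3.114]
force: [-1.1, -1.5, 0.7]
grip_width: 0.0329
```

Emit:
apply_moves --pt "0 0 0.02 0" --pt "0 0 0.04 0" --pt "0 0 0.06 0" --pt "0 0 0.08 0" --pt "0 0 0.1 0" --pt "0 0 0.12 0" --pt "0 0 0.15 0" --pt "0 0 0.15 0" --pt "0 0 0.15 0" --pt "0 0 0.15 0"

```text
clock: 21.87
position: [0.5957, 0.0543, 0.1932]
tool_rot: [-3.141, 0.0, 3.114]
force: [-2.6, -0.8, 8.4]
grip_width: 0.0331
```

```bash
python3 st.py
```

```text
clock 21.8667
position [0.5957 0.0543 0.1932]
tool_rot [-3.1414e+00  5.0000e-04  3.1139e+00]
force [-2.5824 -0.8196  8.3761]
moment [-1.0814  0.5282  0.3844]
grip_width 0.0331
```

Emit:
apply_moves --pt "0 0 0.02 0" --pt "0 0 0.02 0" --pt "0 0 0.03 0" --pt "0 0 0.03 0" --pt "0 0 0.04 0" --pt "0 0 0.04 0" --pt "0 0 0.05 0" --pt "0 0 0.05 0" --pt "0 0 0.05 0" --pt "0 0 0.05 0"

```text
clock: 22.7
position: [0.5959, 0.0543, 0.1931]
tool_rot: [-3.141, 0.001, 3.114]
force: [-2.7, -1.4, 13.1]
grip_width: 0.0329
```

```bash
python3 st.py
```

```text
clock 22.7
position [0.5959 0.0543 0.1931]
tool_rot [-3.1413e+00  9.0000e-04  3.1137e+00]
force [-2.7123 -1.386  13.1306]
moment [-1.3399  0.7796  0.3166]
grip_width 0.0329
```

Emit:
apply_moves --pt "0 0 0 0" --pt "0 0 0 0" --pt "0 0 0 0" --pt "0 0 0 0" --pt "0 0 0 0" --pt "0 0 0.01 0" --pt "0 0 0.02 0" --pt "0 0 0.03 0" --pt "0 0 0.03 0" --pt "0 0 0.03 0" --force 25

```text
clock: 23.53
position: [0.5959, 0.0543, 0.193]
tool_rot: [-3.141, 0.001, 3.114]
force: [-3.9, -1.1, 16.4]
grip_width: 0.033
```

```bash
python3 st.py
```

```text
clock 23.5333
position [0.5959 0.0543 0.193 ]
tool_rot [-3.1411e+00  1.1000e-03  3.1136e+00]
force [-3.8946 -1.0967 16.4043]
moment [-1.5359  0.9565  0.1643]
grip_width 0.033
```

Emit:
apply_moves --pt "0 0 0 0" --pt "0 0 0 0" --pt "0 0 0 0" --pt "0 0 0 0" --pt "0 0 0 0" --pt "0 0 0.01 0" --pt "0 0 0.02 0" --pt "0 0 0.02 0" --pt "0 0 0.02 0" --pt "0 0 0.02 0" --force 20

```text
clock: 24.37
position: [0.5959, 0.0544, 0.193]
tool_rot: [-3.141, 0.001, 3.114]
force: [-4.4, -1.1, 19.0]
grip_width: 0.0331
```

```bash
python3 st.py; python3 - <<'E'
from workcell import cams
from h import *
S=cams.grab_frame("side")
acc=np.mean([cams.grab_frame("side")["color"].astype(float) for _ in range(4)],0).clip(0,255).astype(np.uint8)
u=np.array([np.sin(.027),np.cos(.027),0]);p=np.array([.5959,.0543,.1814])
for y in(.118,.088,0,-.088,-.118):print(y,P(S,p+y*u).round(1))
cv2.imwrite("pics/n.png",cv2.resize(acc[110:180,225:300,::-1],None,fx=10,fy=8.5,interpolation=cv2.INTER_CUBIC))
E
```

```text
clock 24.3667
position [0.5959 0.0544 0.193 ]
tool_rot [-3.1411e+00  1.2000e-03  3.1136e+00]
force [-4.4248 -1.1262 19.0157]
moment [-1.6357  1.1335  0.1377]
grip_width 0.0331
0.118 [[243.3 171.1]]
0.088 [[249.2 166.4]]
0 [[265.2 153.6]]
-0.088 [[279.5 142.2]]
-0.118 [[284.  138.6]]
```

View pics/n.png

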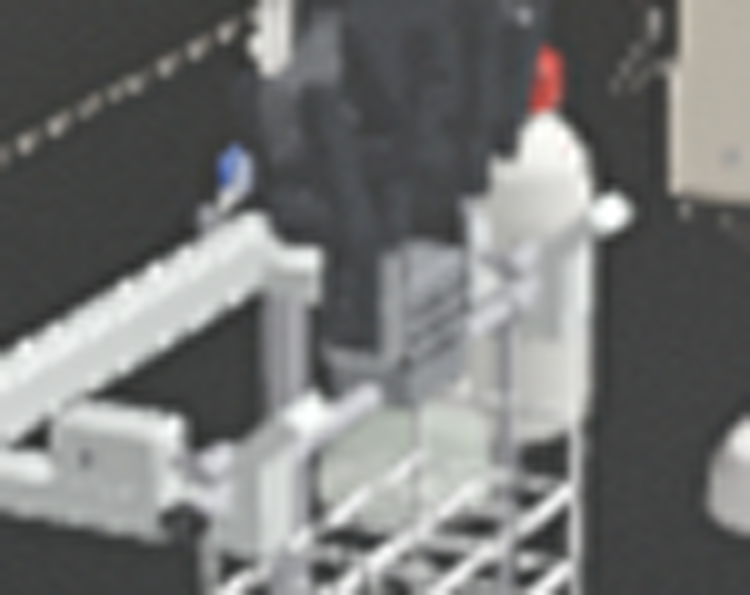

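Emit:
apply_moves --pt "0.05 0 0 0" --pt "0.1 0 0 0" --pt "0.1 0 0 0" --pt "0.05 0 0 0" --pt "0 0 0 0" --pt "0 0 0 0" --pt "0.05 0 0 0" --pt "0.1 0 0 0" --pt "0.05 0 0 0" --pt "0.05 0 0 0"

```text
clock: 25.45
position: [0.5958, 0.0543, 0.193]
tool_rot: [-3.141, 0.002, 3.113]
force: [-1.2, -2.0, 17.2]
grip_width: 0.0327
```

```bash
python3 st.py
```

```text
clock 25.45
position [0.5958 0.0543 0.193 ]
tool_rot [-3.1413e+00  1.9000e-03  3.1134e+00]
force [-1.2041 -1.9963 17.2101]
moment [-1.5412  0.3515  0.2326]
grip_width 0.0327
```

Emit:
apply_moves --pt "0 0 0.02 0" --pt "0.05 0 0.03 0" --pt "0.05 0 0.04 0" --pt "0 0 0.05 0" --pt "-0.05 0 0.05 0" --pt "-0.05 0 0.05 0" --pt "0 0 0.05 0" --pt "0.05 0 0.05 0" --pt "0 0 0.05 0" --pt "0 0 0.05 0"

```text
clock: 26.28
position: [0.5959, 0.0544, 0.1929]
tool_rot: [-3.141, 0.002, 3.113]
force: [-3.0, -2.8, 23.5]
grip_width: 0.0329
```

```bash
python3 - <<'E'
from workcell import telemetry,cams
import numpy as np
F=[]
for _ in range(6):
    cams.grab_frame("side"); s=telemetry.observe(); F.append(np.r_[s["force"],s["moment"],s["position"]])
F=np.array(F);print(F.mean(0).round(3),F.std(0).round(3)); m=F.mean(0)
t=m[2]+2.75; d=(m[3]-.25*m[1])/.088; print("L,R",(t+d)/2,(t-d)/2)
E
```

```text
[-3.268 -3.161 24.494 -1.848  0.824  0.232  0.596  0.054  0.193] [0.487 0.59  0.257 0.043 0.013 0.025 0.    0.    0.   ]
L,R 7.611800081292482 19.632648693705377
```

The latest push added load equally at both hooks (left +3.7 N, right +3.6 N), so both ends are on the hard bottom. I back off partly, then release.

Emit:
apply_moves --pt "0 0 -0.01 0" --pt "0 0 -0.02 0" --pt "0 0 -0.03 0" --pt "0 0 -0.04 0" --pt "0 0 -0.05 0" --pt "0 0 -0.06 0" --pt "0 0 -0.07 0" --pt "0 0 -0.07 0" --pt "0 0 -0.07 0" --pt "0 0 -0.07 0"

```text
clock: 27.42
position: [0.5958, 0.0544, 0.193]
tool_rot: [-3.141, 0.002, 3.113]
force: [-1.0, -0.5, 14.2]
grip_width: 0.0331
```

```bash
python3 st.py
```

```text
clock 27.4167
position [0.5958 0.0544 0.193 ]
tool_rot [-3.1414e+00  1.9000e-03  3.1135e+00]
force [-1.0228 -0.5179 14.2317]
moment [-1.4382  0.1371  0.1954]
grip_width 0.0331
```

Emit:
apply_moves --pt "0 0 0 0" --pt "0 0 0 0" --pt "0 0 0 0" --pt "0 0 0 0" --pt "0 0 0 0" --pt "0 0 0 0" --pt "0 0 0 0" --pt "0 0 0 0" --pt "0 0 0 0" --pt "0 0 0 0" --claw 0.2

```text
clock: 28.25
position: [0.5951, 0.0543, 0.192]
tool_rot: [3.142, -0.0, 3.114]
force: [0.1, -0.0, 0.6]
grip_width: 0.0681
```

```bash
python3 st.py
```

```text
clock 28.25
position [0.5951 0.0543 0.192 ]
tool_rot [ 3.1416e+00 -1.0000e-04  3.1138e+00]
force [ 0.0584 -0.0132  0.5741]
moment [ 0.0372 -0.0259  0.0547]
grip_width 0.0681
```

Released. I go up, shut the fingers and press on the block top as an independent check that both ends are home.

Emit:
apply_moves --pt "0 0 -0.4 0" --pt "0 0 -1 0" --pt "0 0 -2 0" --pt "0 0 -3 0" --pt "0 0 -4 0" --pt "0 0 -5 0" --pt "0 0 -6 0" --pt "0 0 -7 0" --pt "0 0 -7 0" --pt "0 0 -7 0"

```text
clock: 29.08
position: [0.5953, 0.0543, 0.2624]
tool_rot: [-3.141, 0.001, 3.114]
force: [-0.3, -0.5, -0.7]
grip_width: 0.0684
```

Emit:
apply_moves --pt "0 0 0 0" --pt "0 0 0 0" --pt "0 0 0 0" --pt "0 0 0 0" --pt "0 0 0 0" --pt "0 0 0 0" --pt "0 0 0 0" --pt "0 0 0 0" --pt "0 0 0 0" --pt "0 0 0 0" --claw 1

```text
clock: 29.92
position: [0.5951, 0.0543, 0.262]
tool_rot: [-3.142, 0.0, 3.114]
force: [-0.6, 0.1, -0.4]
grip_width: 0.0001
```

Emit:
apply_moves --pt "0 0 0.5 0" --pt "0 0 1 0" --pt "0 0 1.5 0" --pt "0 0 2 0" --pt "0 0 2.5 0" --pt "0 0 3 0" --pt "0 0 3.3 0" --pt "0 0 3.6 0" --pt "0 0 3.6 0" --pt "0 0 3.6 0"

```text
clock: 30.75
position: [0.5951, 0.0543, 0.226]
tool_rot: [3.141, -0.0, 3.114]
force: [-0.5, -0.3, -0.4]
grip_width: 0.0004
```

```bash
python3 st.py
```

```text
clock 30.75
position [0.5951 0.0543 0.226 ]
tool_rot [ 3.1415e+00 -1.0000e-04  3.1138e+00]
force [-0.5261 -0.2793 -0.395 ]
moment [-0.0428  0.0242  0.0136]
grip_width 0.0004
```

Emit:
apply_moves --pt "0 0 0.1 0" --pt "0 0 0.2 0" --pt "0 0 0.3 0" --pt "0 0 0.35 0" --pt "0 0 0.4 0" --pt "0 0 0.45 0" --pt "0 0 0.5 0" --pt "0 0 0.5 0" --pt "0 0 0.5 0" --pt "0 0 0.5 0"

```text
clock: 31.58
position: [0.5951, 0.0543, 0.221]
tool_rot: [3.142, -0.0, 3.114]
force: [-1.2, 0.3, 0.0]
grip_width: -0.0001
```

Emit:
apply_moves --pt "0 0 0.02 0" --pt "0 0 0.04 0" --pt "0 0 0.06 0" --pt "0 0 0.08 0" --pt "0 0 0.1 0" --pt "0 0 0.12 0" --pt "0 0 0.14 0" --pt "0 0 0.16 0" --pt "0 0 0.16 0" --pt "0 0 0.16 0"

```text
clock: 32.42
position: [0.5954, 0.0543, 0.2199]
tool_rot: [-3.142, 0.001, 3.114]
force: [-0.3, -1.2, 7.8]
grip_width: -0.0001
```

```bash
python3 st.py
```

```text
clock 32.4167
position [0.5954 0.0543 0.2199]
tool_rot [-3.1416e+00  9.0000e-04  3.1136e+00]
force [-0.3449 -1.1771  7.8397]
moment [-0.3301  0.02    0.0765]
grip_width -0.0001
```

Emit:
apply_moves --pt "0 0 0.01 0" --pt "0 0 0.02 0" --pt "0 0 0.03 0" --pt "0 0 0.04 0" --pt "0 0 0.05 0" --pt "0 0 0.06 0" --pt "0 0 0.06 0" --pt "0 0 0.06 0" --pt "0 0 0.06 0" --pt "0 0 0.06 0"

```text
clock: 33.25
position: [0.5956, 0.0543, 0.2198]
tool_rot: [-3.141, 0.002, 3.113]
force: [-1.1, -2.6, 14.7]
grip_width: -0.0002
```

```bash
python3 st.py
```

```text
clock 33.25
position [0.5956 0.0543 0.2198]
tool_rot [-3.1415e+00  1.6000e-03  3.1135e+00]
force [-1.131  -2.5837 14.6593]
moment [-0.6212  0.2415  0.0047]
grip_width -0.0002
```

Emit:
apply_moves --pt "0 0 -0.2 0" --pt "0 0 -1 0" --pt "0 0 -2 0" --pt "0 0 -3.5 0" --pt "0 0 -5 0" --pt "0 0 -6.5 0" --pt "0 0 -8 0" --pt "0 0 -9.5 0" --pt "0 0 -10 0" --pt "0 0 -10 0"

```text
clock: 34.08
position: [0.5955, 0.0545, 0.3203]
tool_rot: [3.142, 0.002, 3.114]
force: [-0.5, 0.2, -0.1]
grip_width: -0.0002
```

```bash
python3 st.py; python3 - <<'E'
from workcell import cams
from h import *
S=cams.grab_frame("side")
cv2.imwrite("pics/z.png",cv2.resize(S["color"][90:220,190:310,::-1],None,fx=6,fy=4.6,interpolation=cv2.INTER_CUBIC))
for n in("rack","rod_mid"):print(n,[(np.round(q["uv"],1),q["score"]) for q in cams.pinpoint("side",n)[:1]])
print(P(S,[[.597,.0543,.066],[.597,.0543,.181]]))
E
```

```text
clock 34.0833
position [0.5955 0.0545 0.3203]
tool_rot [3.1415e+00 1.8000e-03 3.1136e+00]
force [-0.4874  0.1946 -0.1249]
moment [-0.0018 -0.04   -0.043 ]
grip_width -0.0002
rack [(array([262.9, 191.5]), 0.57)]
rod_mid [(array([262.2, 155.9]), 0.79)]
[[264.78915428 192.88500401]
 [264.81624575 153.6527355 ]]
```

View pics/z.png

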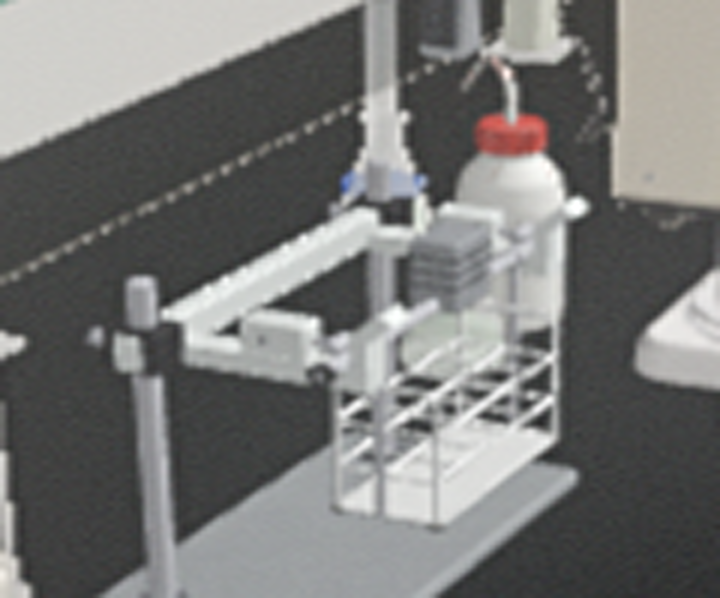

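The rack hangs upright and clear of the fingers. The left end cap is at about (243,170) and the rod lies in both hooks. Handing in.

```bash
python3 -c "
from workcell import workorder
print(workorder.job_done())"
```

```text
the job is handed in; nothing more can be done
None
```

I took the rack by its grip block, laid the rod into both hooks, pressed it past the rollers, released it and handed the job in at about 34 s of the 58 s allowed. No verdict is reported, and I could not read the seat buttons directly; that both ends are home is inferred from forces and position.

**Bottoming:** The right end reached the hard bottom first. Pushing on, the last increment split about evenly (left +3.7 N, right +3.6 N). I took that to mean both ends were down. Backing off partly before release, the estimated left load fell to about 1 N against 16 N on the right.

**After release:** Pressing the block top with the shut fingers at up to about 15 N moved it only about 0.1 mm, so the rod was already at the bottom.

**Last picture:** The rack hangs upright in both hooks, with the gripper clear above it and the wrist force close to zero.

**Limits:**
- **Push:** It peaked at about 27 N in total, slightly over the 25 N guide and below the 40 N limit.
- **Left/right split:** It rests on my guess of where the wrist moment is measured.
- **Picture resolution:** The images are too coarse to show a tilt of about 1 mm.
- **Bystanders:** I did not check their positions at the end. I saw no sign of contact on the way.

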